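Roll the sample jar up the loading gutter to its stop

ROBOT

A 6-joint arm with a two-finger parallel gripper is mounted at the origin on the work surface. World frame = base frame: x ahead of the robot, y to its left, z up, the work surface at z = 0. Lengths are in mm, angles in rad, forces in N, time in s.
With the tool pointing down it reaches from about 250 to 725 mm from the base axis. Payload 4 kg.
Tool frame: the origin (TCP) lies at the very end of the fingers, on their centre line; the grasp point (between the pads) lies 19 mm behind it; z points along the fingers, y is the direction in which the jaws open and shut (so a half turn about z gives the same grasp; the last joint's range is limited). The gripper opens to 85 mm and grips with 20 to 120 N. Pads are 22 mm wide; open, the fingers measure 114 mm over their backs; the gripper's body (76 mm by 85 mm) begins 54 mm behind the grasp point. The pads swing forward as they close: fully open they stand 13 mm farther back than shut.
Start: joints at [-1.192, 0.241, 0.005, 1.335, 0, 1.571], TCP at [184.901, -464.555, 200.006] pointing down, gripper open.
Joint ranges: [-2.72, 2.72], [-1.05, 1.87], [-1.09, 1.28], [-1.99, 2.15], [-1.42, 1.44], [-3.14, 3.14]. Speed limits (rad/s): [2.79, 2.79, 3.14, 3.14, 3.14, 3.14].

INTERFACE

Orientations are given as a rotation vector (axis times angle).
In Python, from workcell import readout, eyes, ticket gives the robot as it stands.
- The arm moves only by the tool carry_out, never from a script. Its argument "increments" is a list that holds one entry, the list of rows, each a list of 5 numbers: the shift along the world's x, y, z each as a share of 20 cm, from -1 to 1, then the turn about the world's z as a share of pi rad, from -1 to 1, then the finger opening in mm, from 0 to 85.4. A call has 1 to 8 rows; each row is the pose to reach, as a shift and turn from the pose commanded when the call began, turning the shorter way round; what a row does not reach only later rows make up. A row lasts 1/8 s, in which the tool goes at most 62.5 mm and 10.7 degrees, less where a joint would pass 70% of its speed; a pose out of reach is approached as far as the arm can. A call with a number of a shift or a turn outside -1 to 1 is refused whole. A call with a gripper value outside its range is refused whole. The fingers move at their own pace and stop on an object; "force" is the grip in N (left out, the last holds). Time passes only in rows, so rows that repeat a pose let the fingers close. It gives the time, the measured TCP pose, the force and the opening at its end, in the units of the state.
- readout.state(): the state, without advancing time (a new reading comes with each control period).
- eyes.camera(name): name is "scene" or "top" or "wrist"; returns the picture (420x560x3 uint8, red, green, blue); there is no depth.
- eyes.calibration(name): a dict with "camera_matrix" (3x3 intrinsics, pixels), "R" (3x3) and "t" (3): a world point X has camera coordinates R X + t. Camera axes: x right, y down, z forward; pixel columns grow to the right and rows downward; lengths in mm; the calibration is good to about 2 mm. A picture is of the moment at which its call begins: read the wrist's pose just before it. calibration takes no time and is no camera call; for the wrist camera it gives the pose at the moment of the call.
- ticket.sign_off(): hands the job in, once; it reports no verdict.
The state is a dict: "time_s": time; "qpos": joint angles; "joint_velocities": joint speeds; "joint_efforts": joint torques, N m; "tcp_pos": TCP position; "tcp_rot": TCP orientation; "contact_force": force on the tool from outside, world axes, zero at the start; "moment": the same for the moment, N m; "gripper_width": finger opening in mm.
Only numpy, scipy, OpenCV 4.12 (cv2) and the standard library are available. Lean on these libraries where they do the work, as an engineer would, in place of code of your own. Each camera call takes 0.05 s, during which the arm holds its last target.

TASK

A sealed sample jar lies on its side at the low end of the sloped loading gutter. With your fingertips behind it, push it steadily up the gutter, over the crest and down into the hollow against the end stop, so that it stays there by itself when you draw away. Do not lift or flick the jar, and leave the standing spare jar, the flat dish and the tube rack where they are.

Things in the scene. Friction and masses are not known exactly. Their poses are not given: they have to be found in the camera images.
- jar: The jar to move: smooth closed cylinder, 44 mm diameter, 60 mm long, amber glass, white lid, paper band, 80 to 170 g, lying across the gutter so that it can roll along it. Origin at its very centre; its own y axis runs along the cylinder, x and z turn as it rolls. At the start it rests on the gutter floor against the low lip at the foot (centre at about x = -71, z = 40 mm of the ramp).
- ramp: Fixed loading ramp of grey and white plastic, metal floor. Origin on the work surface, z up, x level and pointing uphill, y across. Base plate x from -108 to 128 mm, 100 mm wide, 10 mm thick. Sloped floor rises from x = -85, z = 16 mm to the crest at x = 45, z = 34 mm; beyond it is the hollow (see seat). Inner width 66 mm between side walls 5 mm thick.
- gutter: The sloped floor, part of the ramp. Origin on the floor at the inner face of the foot lip, mid-width; x runs up along the floor (8 degrees above level), y across, z square to the floor. 131 mm long to the crest; side walls 12 mm high; foot lip 8 mm high, 6 mm thick (x -6 to 0 mm). The jar's centre stays 22 mm off the floor as it rolls; it rolls back when not held.
- seat (a point): The jar's centre when seated in the hollow: x = 70, y = 0, z = 48 mm of the ramp. From the crest the floor falls at 22 degrees, then is flat at z = 26 mm from x = 65 mm to the upright end stop at x = 93 mm (block 35 mm thick, top at z = 58 mm; walls beside the hollow up to z = 44 mm). Once past the crest the jar rolls down into the hollow by itself.
- spare_jar: Bystander: same kind of jar standing upright on the work surface beside the ramp, 44 mm diameter, 60 mm high, origin under its centre, z up.
- dish: Bystander: flat clear round dish, 90 mm diameter, 14 mm high, lying on the work surface on the other side of the ramp, origin under its centre.
- rack: Bystander: blue tube rack 200 x 90 mm (x, y), 52 mm high, with capped tubes up to 105 mm high, to the left of the work. Origin under its centre.
Things that resemble listed ones, but are neither listed nor needed, are in the scene too. What is shaped like the jar but blue is not meant.

How it is judged:
By the outcome, as a careful person would: the job done as asked, in the order asked, and still so for the second after the job is handed in, with the robot touching nothing.
It also fails if it takes over 35 s, if anything falls off the work surface, if the arm or the gripper's body presses on something with over 40 N, if the wrist force passes 120 N, or if a joint passes its speed limit or range.

## Working session

There is one attempt and no reset: what is moved stays moved. The work goes in short steps, Python scripts to look and compute and a tool call to move; the robot and the scene stay as the last step left them, time stands still between calls to the robot, and variables do not carry over. Pictures are saved under pics/ and viewed, and the job is handed in when it is done.

Besides the shell and the picture viewer there is one more tool, called after "Request:" in YAML: its name, and indented under it one key for each argument. carry_out: Moves the arm, as the interface text tells. Its arguments: {"type":"object","properties":{"increments":{"type":"array"},"force":{"type":"number"}},"required":["increments"]}

```bash
mkdir -p pics; ls; python3 - <<'E'
from workcell import readout, eyes
import cv2, numpy as np
print(readout.state())
for n in ["scene","top"]:
    im=eyes.camera(n); cv2.imwrite(f"pics/{n}0.png",im[:,:,::-1]); c=eyes.calibration(n); print(n,c)
E
```

```text
pics
{'time_s': 0.0, 'qpos': array([-1.19195963e+00,  2.41378177e-01,  3.72761553e-03,  1.33520016e+00,
        9.01464863e-06,  1.57081080e+00]), 'joint_velocities': array([-2.77501544e-05,  5.27790575e-04, -6.60325606e-04,  2.25571504e-03,
       -9.05591871e-04,  6.52308852e-05]), 'joint_efforts': array([ 5.01268532e-04, -3.72321868e+01,  2.52404934e+01,  1.71295489e-02,
        1.55489583e-04,  2.54029970e-07]), 'tcp_pos': array([ 184.66578965, -463.90110485,  199.13169683]), 'tcp_rot': array([-3.08342287e+00, -5.91120624e-01,  5.93347057e-04]), 'contact_force': array([ 0.22742284,  0.23310185, -0.09415888]), 'moment': array([ 0.0224679 ,  0.00205458, -0.02148608]), 'gripper_width': 85.06741493540899}
scene {'camera_matrix': array([[431.59908342,   0.        , 280.70556117],
       [  0.        , 431.59908342, 206.40253023],
       [  0.        ,   0.        ,   1.        ]]), 'R': array([[-0.55617831,  0.83090833,  0.01603192],
       [ 0.46666629,  0.32821471, -0.82127807],
       [-0.68766871, -0.4492955 , -0.57030282]]), 't': array([ 165.27383389, -285.21320215, 1514.93220281])}
top {'camera_matrix': array([[378.98997239,   0.        , 274.07109255],
       [  0.        , 378.98997239, 213.59611936],
       [  0.        ,   0.        ,   1.        ]]), 'R': array([[-0.01480202, -0.99924264, -0.03598689],
       [-0.98725989,  0.02030809, -0.15781474],
       [ 0.15842604,  0.03319243, -0.98681277]]), 't': array([203.77218086, 577.97285922, 771.0085532 ])}
```

View pics/scene0.png

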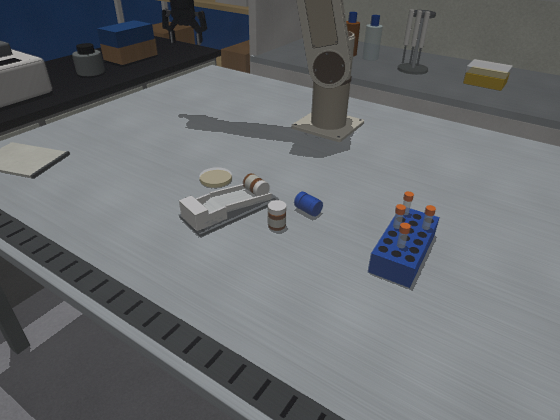

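View pics/top0.png

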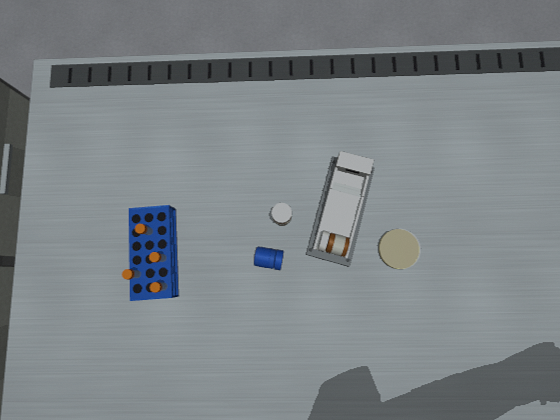

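Jar candidates in the top view: the amber/white jar lying in the gutter at (334,244), the standing spare at (281,213) and the blue decoy at (269,258). The one in the gutter matches the description. I'll check it in a close crop.

```bash
python3 - <<'E'
import cv2
a=cv2.imread("pics/top0.png")[140:280,260:430]; cv2.imwrite("pics/topc.png",cv2.resize(a,None,fx=4.2,fy=4.2,interpolation=cv2.INTER_CUBIC))
a=cv2.imread("pics/scene0.png")[160:240,170:300]; cv2.imwrite("pics/scenec.png",cv2.resize(a,None,fx=6,fy=6,interpolation=cv2.INTER_CUBIC))
E
```

```text
(no output)
```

View pics/topc.png

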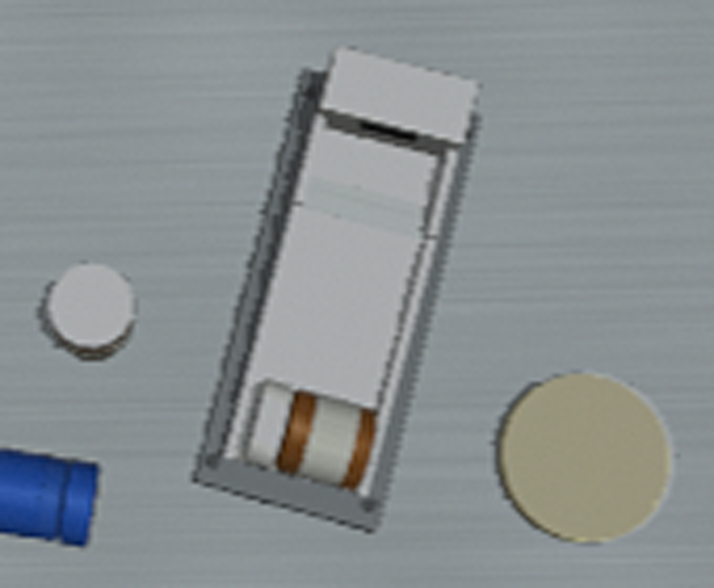

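View pics/scenec.png

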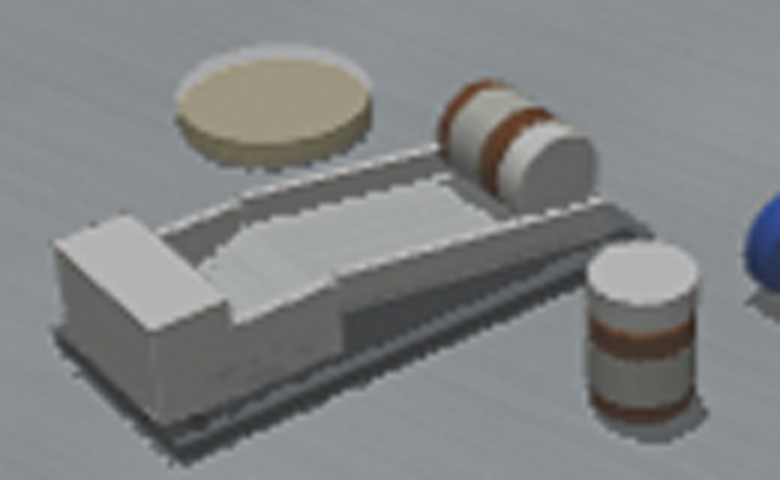

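```bash
cat > h.py <<'E'
import numpy as np, cv2
from workcell import eyes
def proj(n,X,cal=None):
    c=cal or eyes.calibration(n); Y=np.atleast_2d(X)@c["R"].T+c["t"]; p=Y@c["camera_matrix"].T; return p[:,:2]/p[:,2:]
def ray(n,p,z):
    c=eyes.calibration(n); C=-c["R"].T@c["t"]; d=c["R"].T@np.linalg.solve(c["camera_matrix"],[p[0],p[1],1]); return C+d*(z-C[2])/d[2]
def T(q,P):
    P=np.atleast_2d(np.array(P,float)); c,s=np.cos(q[2]),np.sin(q[2])
    return np.c_[c*P[:,0]-s*P[:,1]+q[0],s*P[:,0]+c*P[:,1]+q[1],P[:,2]]
E
python3 - <<'E'
from h import *
from scipy.optimize import least_squares
M=[(-108,50,10),(-108,-50,10),(128,38,58),(128,-38,58),(93,38,58),(93,-38,58)]
px=np.array([(195,480),(375,530),(338,47),(480,85),(322,108),(470,143)])/4.2+[260,140]-.4
S=[(128,-38,58),(128,38,58),(93,-38,58),(93,38,58)]
ps=np.array([(57,243),(152,330),(125,213),(228,303)])/6+[170,160]-.4
A,B=eyes.calibration("top"),eyes.calibration("scene")
f=lambda q:np.r_[(proj("top",T(q,M),A)-px).ravel(),(proj("scene",T(q,S),B)-ps).ravel()]
r=least_squares(f,[500,-150,-.3],x_scale=[10,10,.1]); q=r.x; print(q,r.fun.round(1))
ft=lambda q:(proj("top",T(q,M),A)-px).ravel(); print("top only",least_squares(ft,q,x_scale=[10,10,.1]).x)
fs=lambda q:(proj("scene",T(q,S),B)-ps).ravel(); print("scene only",least_squares(fs,q,x_scale=[10,10,.1]).x)
np.save("q.npy",q)
print("jar",T(q,(-71,0,40)),proj("top",T(q,[(-71,0,40)])),"seat",T(q,(70,0,48)))
for n,p,z in [("spare",(91/4.2+260,306/4.2+140),60),("dish",(586/4.2+260,457/4.2+140),14),("blue",(268,258),22)]:print(n,ray("top",p,z))
print(ray("scene",(170+545/6,160+170/6),40), ray("top",(260+312/4.2,140+432/4.2),55))
E
```

```text
[ 5.84117726e+02  4.74636821e+01 -2.90313928e-01] [-0.6  0.3  0.5  0.7 -0.2 -0.6  0.1 -0.9 -0.4 -0.2 -1.3  0.4 -1.4 -0.7
 -0.7 -0.4  0.4 -0.8  0.1 -1.4]
top only [ 5.84025246e+02  4.68944412e+01 -2.94419441e-01]
scene only [ 5.86072341e+02  5.06574594e+01 -2.92704492e-01]
jar [[516.08878783  67.78764729  40.        ]] [[333.06887272 243.11570175]] seat [[651.18851029  27.42597001  48.        ]]
spare [581.07869626 176.91751224  60.        ]
dish [503.02934927 -80.38004825  14.        ]
blue [487.30949225 209.2769132   22.        ]
[521.15298127  88.54101444  40.        ] [515.40669271  67.01189264  55.        ]
```

Request:
carry_out:
  increments:
    - [[0.08,0.16,0,-0.02,24],[0.17,0.33,0,-0.04,24],[0.25,0.5,0,-0.06,24],[0.33,0.67,0,-0.08,24],[0.42,0.83,0,-0.1,24],[0.5,1.0,0,-0.1,24]]

```text
time_s: 0.85
tcp_pos: [285.2, -263.3, 199.7]
tcp_rot: [-3.14, -0.101, 0.0]
contact_force: [0.7, -0.5, -0.2]
gripper_width: 23.9
```

```bash
python3 - <<'E'
from h import *
from workcell import readout
s=readout.state(); print(s)
q=np.load("q.npy"); print(T(q,[(-125,0,36),(-71,0,40),(10,0,50),(70,0,48)]))
E
```

```text
{'time_s': 0.85, 'qpos': array([-7.45715648e-01,  1.89238402e-02, -2.54565046e-01,  1.29779372e+00,
        1.22817040e-04,  2.33185842e+00]), 'joint_velocities': array([ 0.71744186, -0.20783191, -0.21518091, -0.0085174 ,  0.00141697,
        0.69475212]), 'joint_efforts': array([ -3.32359537, -25.57304442,  25.08106828,   0.18320633,
        -0.06098852,  -0.5044141 ]), 'tcp_pos': array([ 285.1539856 , -263.31954743,  199.70028042]), 'tcp_rot': array([-3.13955484e+00, -1.00529221e-01,  4.08831539e-04]), 'contact_force': array([ 0.68147811, -0.45128153, -0.23448658]), 'moment': array([-0.03297852, -0.02985692, -0.01288371]), 'gripper_width': 23.937621328605324}
[[464.3484686   83.24531093  36.        ]
 [516.08878783  67.78764729  40.        ]
 [593.69926669  44.60115183  50.        ]
 [651.18851029  27.42597001  48.        ]]
```

Request:
carry_out:
  increments:
    - [[0.06,0.11,0,0.055,24],[0.11,0.22,0,0.11,24],[0.17,0.33,0,0.165,24],[0.22,0.44,0,0.22,24],[0.28,0.54,0,0.275,24],[0.34,0.65,0,0.33,24],[0.39,0.76,0,0.387,24],[0.45,0.87,0,0.444,24]]

```text
time_s: 1.85
tcp_pos: [374.8, -89.7, 199.7]
tcp_rot: [-2.335, -2.101, 0.001]
contact_force: [-0.7, -0.4, -0.8]
gripper_width: 24.2
```

Request:
carry_out:
  increments:
    - [[0.06,0.11,0,0.055,24],[0.11,0.22,0,0.11,24],[0.17,0.33,0,0.165,24],[0.22,0.44,0,0.22,24],[0.28,0.54,0,0.275,24],[0.34,0.65,0,0.33,24],[0.39,0.76,0,0.387,24],[0.45,0.87,0,0.443,24]]

```text
time_s: 2.85
tcp_pos: [464.8, 84.1, 199.6]
tcp_rot: [-0.445, -3.109, 0.001]
contact_force: [-0.3, 0.6, -0.1]
gripper_width: 24.0
```

Request:
carry_out:
  increments:
    - [[0,0,-0.15,0,24],[0,0,-0.3,0,24],[0,0,-0.4,0,24],[0,0,-0.4,0,24]]

```text
time_s: 3.35
tcp_pos: [462.9, 83.1, 118.1]
tcp_rot: [-0.454, -3.104, 0.002]
contact_force: [-1.0, -0.7, 0.2]
gripper_width: 24.3
```

```bash
python3 - <<'E'
from h import *
from workcell import readout
s=readout.state(); print(s["time_s"],s["qpos"],s["tcp_pos"],s["tcp_rot"])
cal=eyes.calibration("wrist"); im=eyes.camera("wrist"); cv2.imwrite("pics/w1.png",im[:,:,::-1])
q=np.load("q.npy")
for P in [(-108,50,10),(-108,-50,10),(-71,0,40),(93,38,58),(93,-38,58),(45,33,46),(45,-33,46)]: print(P,proj("wrist",T(q,P),cal))
E
```

```text
3.35 [ 1.77691747e-01  2.40901236e-01 -2.15795520e-01  1.11905184e+00
  4.95867400e-06  4.67953207e-01] [462.93853308  83.13889188 118.13876734] [-4.53663186e-01 -3.10391553e+00  2.45678398e-03]
(-108, 50, 10) [[330.22467191 216.54235676]]
(-108, -50, 10) [[222.90043782 216.44776193]]
(-71, 0, 40) [[276.52528585 267.31152328]]
(93, 38, 58) [[315.66241007 429.65208205]]
(93, -38, 58) [[237.07519604 429.55826133]]
(45, 33, 46) [[310.77823195 379.73039402]]
(45, -33, 46) [[242.04756464 379.65337016]]
```

View pics/w1.png

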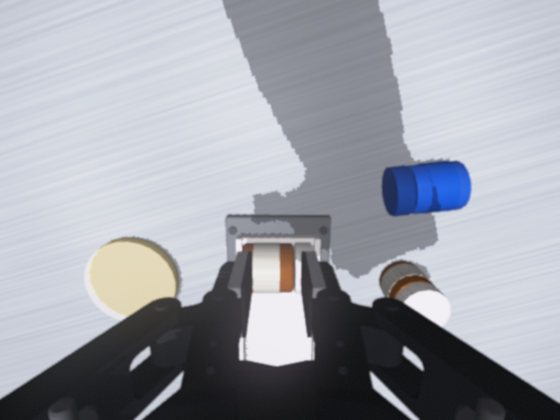

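The wrist view shows the foot plate corners at (226,215) and (331,215), within 3 px of my fit. The jar at about (275,268) is ahead of the fingers and centred. Next I'll lower the fingers behind it.

Request:
carry_out:
  increments:
    - [[0,0.007,-0.12,0,24],[0,0.007,-0.24,0,24],[0,0.007,-0.34,0,24],[0,0.007,-0.41,0,24],[0,0.007,-0.41,0,24]]

```text
time_s: 4.03
tcp_pos: [464.6, 84.7, 37.8]
tcp_rot: [-0.455, -3.108, 0.001]
contact_force: [-0.5, 1.2, 0.5]
gripper_width: 23.7
```

```bash
python3 - <<'E'
from h import *
from workcell import readout
s=readout.state(); print(s["time_s"],s["tcp_pos"],s["contact_force"])
im=eyes.camera("scene")[140:260,150:330,::-1]; cv2.imwrite("pics/s2.png",cv2.resize(im,None,fx=4.4,fy=4.4,interpolation=2))
E
```

```text
4.025 [464.63176819  84.74777381  37.7818403 ] [-0.45276331  1.19958069  0.46175597]
```

View pics/s2.png

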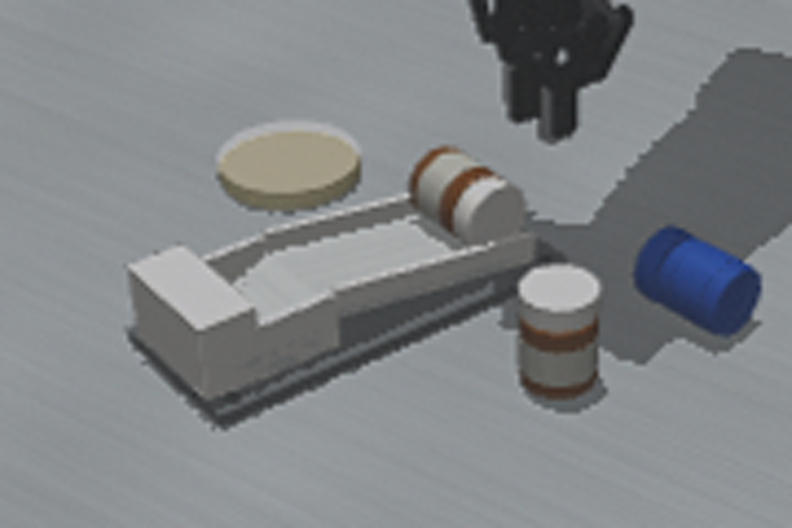

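```bash
python3 - <<'E'
from h import *
from workcell import readout
s=readout.state(); print(s["time_s"],s["tcp_pos"],s["contact_force"])
p=s["tcp_pos"]
print((proj("scene",p)-[150,140])*4.4)
im=eyes.camera("scene")[140:260,150:330,::-1]; cv2.imwrite("pics/s3.png",cv2.resize(im,None,fx=4.4,fy=4.4,interpolation=2))
E
```

```text
4.075 [465.24380117  84.87528404  38.42969118] [ 0.37545053 -0.3723851   1.75199412]
[[537.71601263 172.02650353]]
```

View pics/s3.png

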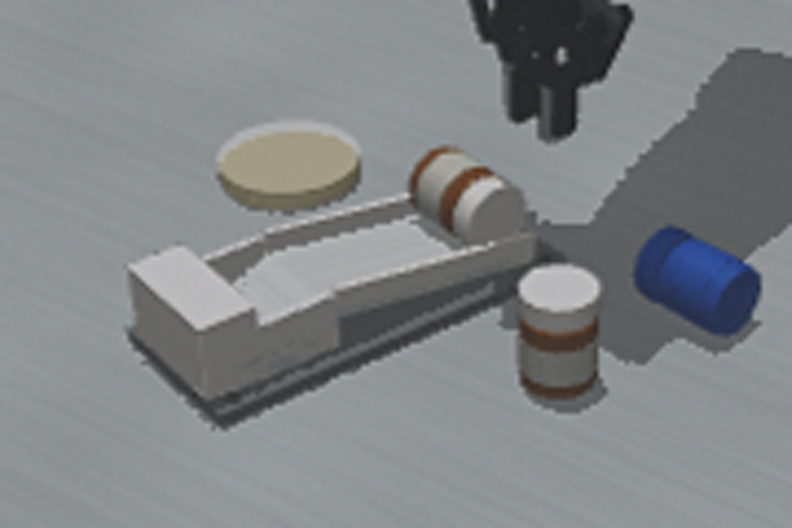

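```bash
python3 - <<'E'
from h import *
from workcell import readout
s=readout.state(); p=s["tcp_pos"]; q=np.load("q.npy")
print("jar scene",(proj("scene",T(q,(-71,0,40)))-[150,140])*4.4)
print("tcp top",(proj("top",p)-[240,150])*4.4)
im=eyes.camera("top")[150:280,240:420,::-1]; cv2.imwrite("pics/t3.png",cv2.resize(im,None,fx=4.4,fy=4.4,interpolation=2))
cal=eyes.calibration("wrist"); im=eyes.camera("wrist"); cv2.imwrite("pics/w3.png",im[:,:,::-1])
print("tcp wrist",proj("wrist",p,cal),proj("wrist",T(q,(-71,0,40)),cal), -cal["R"].T@cal["t"],proj("wrist",T(q,[(-108,50,10),(-108,-50,10)]),cal))
E
```

```text
jar scene [[463.92303006 197.84404476]]
tcp top [[377.7284772  514.40349858]]
tcp wrist [[275.64516991 242.83799458]] [[272.42084423 321.4159704 ]] [395.71473978 105.77481665 211.29905703] [[345.07221434 248.24381559]
 [200.17347417 248.30558777]]
```

View pics/t3.png

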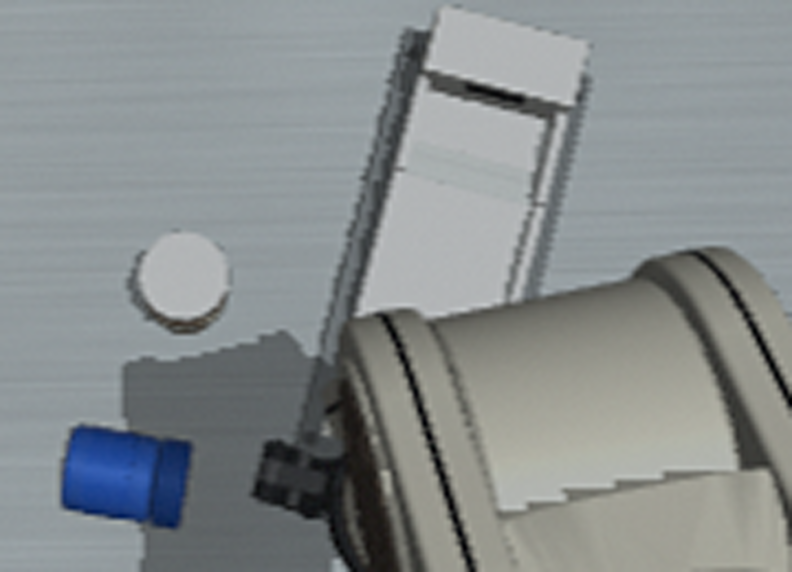

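View pics/w3.png

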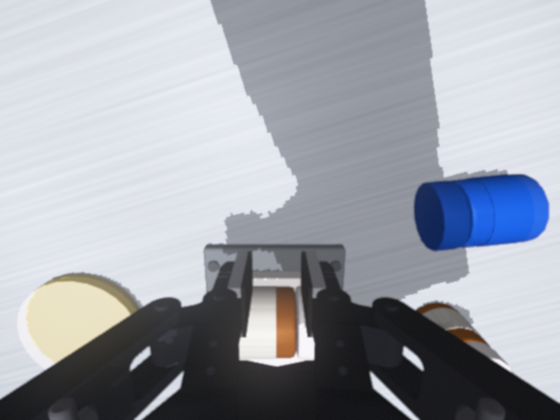

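```bash
python3 - <<'E'
from h import *
im=cv2.imread("pics/w3.png")[220:400,200:360]; cv2.imwrite("pics/w3c.png",cv2.resize(im,None,fx=3.3,fy=3.3,interpolation=2))
im=cv2.imread("pics/s3.png")[0:160,440:660]; cv2.imwrite("pics/s3c.png",cv2.resize(im,None,fx=3.3,fy=3.3,interpolation=2))
E
```

```text
(no output)
```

View pics/w3c.png

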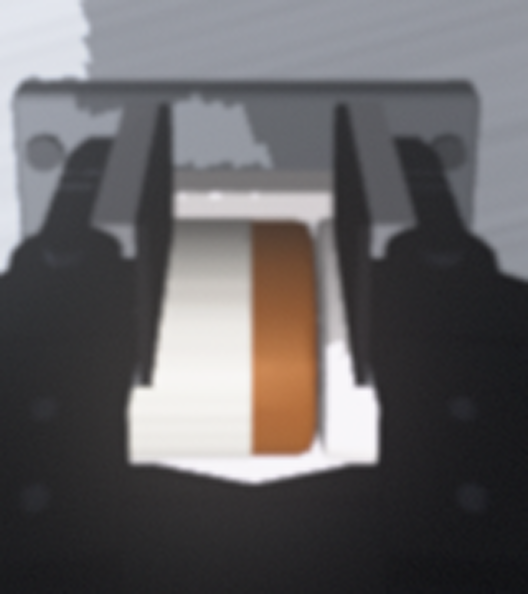

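View pics/s3c.png

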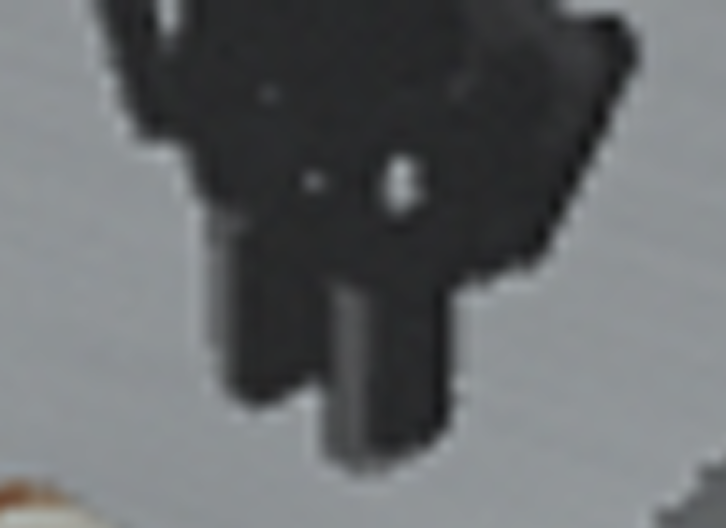

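```bash
python3 - <<'E'
from h import *
from workcell import readout
s=readout.state(); p=s["tcp_pos"]; q=np.load("q.npy"); q2=[p[0],p[1],q[2]]
cal=eyes.calibration("wrist")
for h in [0,10,20,30]:
  for x in (-11,11):
    P=T(q2,[(x,-12,p[2]+h),(x,12,p[2]+h)])
    print(h,x,"wrist crop",((proj("wrist",P,cal)-[200,220])*3.3).round().tolist(),"scene crop",(((proj("scene",P)-[150,140])*4.4-[440,0])*3.3).round().tolist())
E
```

```text
0 -11 wrist crop [[181.0, 18.0], [319.0, 18.0]] scene crop [[327.0, 521.0], [410.0, 574.0]]
0 11 wrist crop [[184.0, 133.0], [316.0, 133.0]] scene crop [[232.0, 559.0], [315.0, 614.0]]
10 -11 wrist crop [[178.0, 39.0], [322.0, 39.0]] scene crop [[327.0, 473.0], [411.0, 527.0]]
10 11 wrist crop [[180.0, 159.0], [320.0, 159.0]] scene crop [[232.0, 512.0], [315.0, 566.0]]
20 -11 wrist crop [[174.0, 62.0], [327.0, 62.0]] scene crop [[328.0, 426.0], [412.0, 479.0]]
20 11 wrist crop [[176.0, 187.0], [324.0, 187.0]] scene crop [[232.0, 463.0], [315.0, 517.0]]
30 -11 wrist crop [[169.0, 87.0], [331.0, 87.0]] scene crop [[328.0, 377.0], [412.0, 430.0]]
30 11 wrist crop [[172.0, 220.0], [328.0, 219.0]] scene crop [[232.0, 415.0], [316.0, 468.0]]
```

Both camera views put the real fingertips about 32 mm above the reported TCP. I'll check this by lowering in free space behind the ramp and looking again.

Request:
carry_out:
  increments:
    - [[0,0,-0.05,0,24],[0,0,-0.1,0,24],[0,0,-0.16,0,24],[0,0,-0.16,0,24]]

```text
time_s: 4.72
tcp_pos: [463.4, 84.6, 4.5]
tcp_rot: [-0.454, -3.105, 0.002]
contact_force: [-0.4, 0.8, 0.6]
gripper_width: 24.0
```

Request:
carry_out:
  increments:
    - [[0,0,-0.01,0,24],[0,0,-0.02,0,24],[0,0,-0.03,0,24]]

```text
time_s: 5.1
tcp_pos: [465.2, 84.9, 0.1]
tcp_rot: [0.454, 3.108, 0.0]
contact_force: [-0.4, -0.4, 0.1]
gripper_width: 24.0
```

```bash
python3 - <<'E'
from h import *
from workcell import readout
s=readout.state(); print(s["time_s"],s["tcp_pos"],s["contact_force"])
im=eyes.camera("scene")[140:260,150:330,::-1]; cv2.imwrite("pics/s4.png",cv2.resize(im,None,fx=4.4,fy=4.4,interpolation=2))
E
```

```text
5.1 [4.65184361e+02 8.49034495e+01 1.37942931e-01] [-0.37843556 -0.38378262  0.12095198]
```

View pics/s4.png

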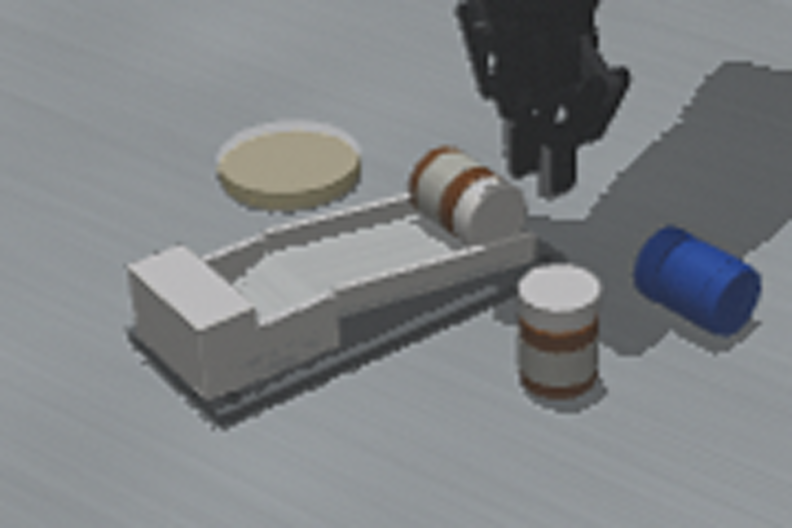

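Confirmed: with the TCP at z≈0 the tips still hang about 30 mm up and there is no contact force. So tip height is about TCP z + 31, and I'll use that. Contact and a slow push come next.

Request:
carry_out:
  increments:
    - [[0.024,-0.007,0.005,0,24],[0.048,-0.014,0.01,0,24],[0.072,-0.022,0.01,0,24],[0.096,-0.029,0.012,0,24],[0.12,-0.036,0.014,0,24],[0.144,-0.043,0.017,0,24],[0.168,-0.05,0.02,0,24],[0.192,-0.057,0.023,0,24]]

```text
time_s: 6.15
tcp_pos: [503.6, 73.4, 4.6]
tcp_rot: [-0.454, -3.108, -0.0]
contact_force: [-0.9, 0.6, 0.9]
gripper_width: 24.1
```

```bash
python3 - <<'E'
from h import *
from workcell import readout
s=readout.state(); print(s["time_s"],s["tcp_pos"],s["contact_force"])
im=eyes.camera("scene")[140:260,150:330,::-1]; cv2.imwrite("pics/s5.png",cv2.resize(im,None,fx=4.4,fy=4.4,interpolation=2))
E
```

```text
6.15 [503.56425399  73.37605891   4.62278551] [-0.91472593  0.64896246  0.91168137]
```

View pics/s5.png

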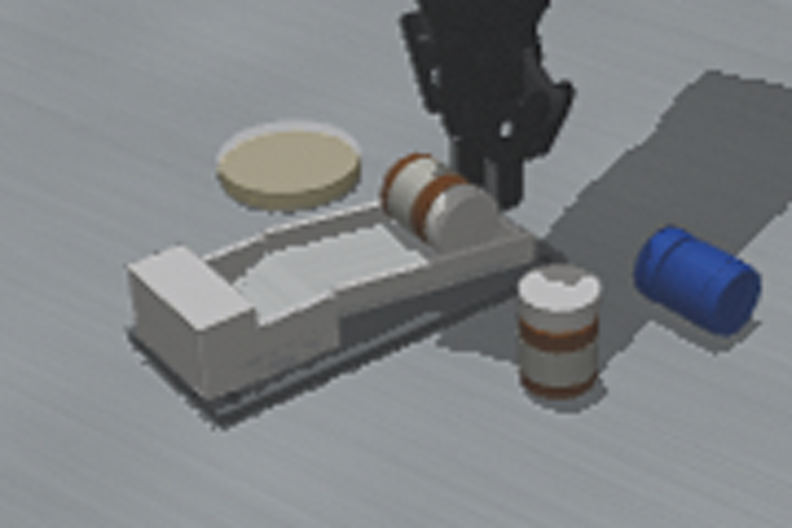

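The jar is moving up with the fingers behind it; its lid end is now at about (468,218) in the crop and the force is low. I'll carry on.

Request:
carry_out:
  increments:
    - [[0.024,-0.007,0.003,0,24],[0.048,-0.014,0.006,0,24],[0.072,-0.022,0.01,0,24],[0.096,-0.029,0.013,0,24],[0.12,-0.036,0.016,0,24],[0.144,-0.043,0.02,0,24],[0.168,-0.05,0.023,0,24],[0.192,-0.057,0.027,0,24]]

```text
time_s: 7.2
tcp_pos: [542.0, 62.0, 10.0]
tcp_rot: [-0.454, -3.109, -0.0]
contact_force: [-0.2, -0.6, 0.8]
gripper_width: 24.3
```

```bash
python3 - <<'E'
from h import *
from workcell import readout
s=readout.state(); print(s["time_s"],s["tcp_pos"],s["contact_force"])
im=eyes.camera("scene")[140:260,150:330,::-1]; cv2.imwrite("pics/s6.png",cv2.resize(im,None,fx=4.4,fy=4.4,interpolation=2))
E
```

```text
7.2 [542.00736032  61.96520191  10.02495638] [-0.18761919 -0.63473678  0.84083689]
```

View pics/s6.png

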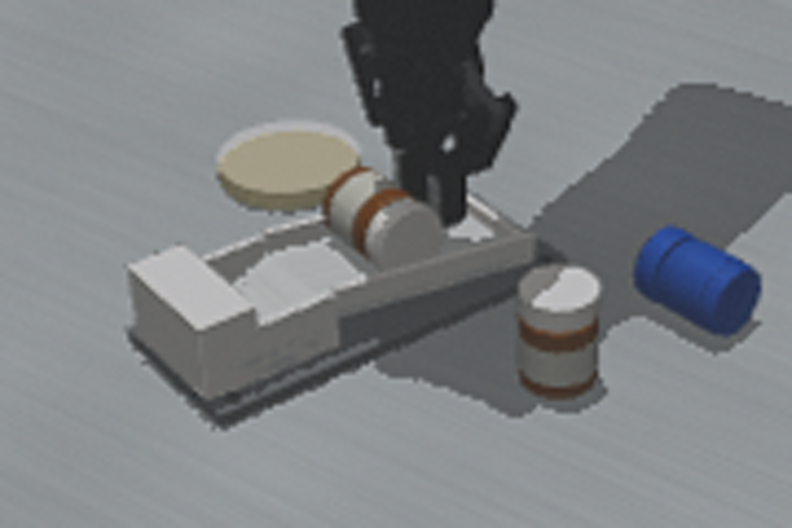

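The jar is halfway, square in the gutter at about (385,215), with the fingers touching it. Continuing.

Request:
carry_out:
  increments:
    - [[0.024,-0.007,0.003,0,24],[0.048,-0.014,0.006,0,24],[0.072,-0.022,0.01,0,24],[0.096,-0.029,0.013,0,24],[0.12,-0.036,0.016,0,24],[0.144,-0.043,0.02,0,24],[0.168,-0.05,0.023,0,24],[0.192,-0.057,0.026,0,24]]

```text
time_s: 8.25
tcp_pos: [580.4, 50.5, 15.2]
tcp_rot: [-0.455, -3.108, -0.0]
contact_force: [-0.6, 1.3, 0.8]
gripper_width: 23.9
```

Request:
carry_out:
  increments:
    - [[0.012,-0.004,0.001,0,24],[0.024,-0.007,0.002,0,24],[0.036,-0.011,0.003,0,24],[0.048,-0.014,0.003,0,24],[0.06,-0.018,0.003,0,24],[0.072,-0.022,0.003,0,24]]

```text
time_s: 9.0
tcp_pos: [594.7, 46.2, 15.8]
tcp_rot: [0.454, 3.108, -0.0]
contact_force: [-0.3, -0.5, 0.0]
gripper_width: 23.8
```

```bash
python3 - <<'E'
from h import *
from workcell import readout
s=readout.state(); print(s["time_s"],s["tcp_pos"],s["contact_force"])
im=eyes.camera("scene")[140:260,150:330,::-1]; cv2.imwrite("pics/s7.png",cv2.resize(im,None,fx=4.4,fy=4.4,interpolation=2))
E
```

```text
9.0 [594.74839483  46.18994108  15.82213437] [-0.31835156 -0.5429897   0.02007317]
```

View pics/s7.png

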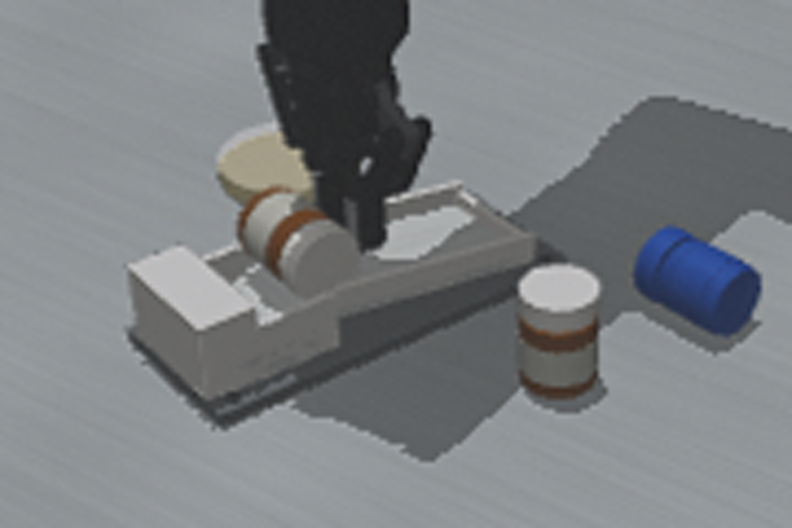

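The jar is at the crest, lid end about (325,258). I'll go slowly over it and follow it down.

Request:
carry_out:
  increments:
    - [[0.009,-0.003,0,0,24],[0.019,-0.006,0,0,24],[0.029,-0.009,0,0,24],[0.038,-0.011,-0.002,0,24],[0.048,-0.014,-0.004,0,24],[0.057,-0.017,-0.006,0,24],[0.067,-0.02,-0.009,0,24],[0.077,-0.023,-0.012,0,24]]

```text
time_s: 10.05
tcp_pos: [610.0, 41.6, 13.4]
tcp_rot: [-0.454, -3.109, 0.0]
contact_force: [-0.0, -0.3, -0.3]
gripper_width: 24.2
```

```bash
python3 - <<'E'
from h import *
from workcell import readout
s=readout.state(); print(s["time_s"],s["tcp_pos"],s["contact_force"])
im=eyes.camera("scene")[140:260,150:330,::-1]; cv2.imwrite("pics/s8.png",cv2.resize(im,None,fx=4.4,fy=4.4,interpolation=2))
q=np.load("q.npy");print("seat, lid end centre",(proj("scene",T(q,[(70,0,48),(70,30,48)]))-[150,140])*4.4)
E
```

```text
10.05 [610.01671755  41.58977503  13.36303647] [-0.04940902 -0.261749   -0.26114605]
seat, lid end centre [[254.70551275 270.46209734]
 [284.7037635  295.36577095]]
```

View pics/s8.png

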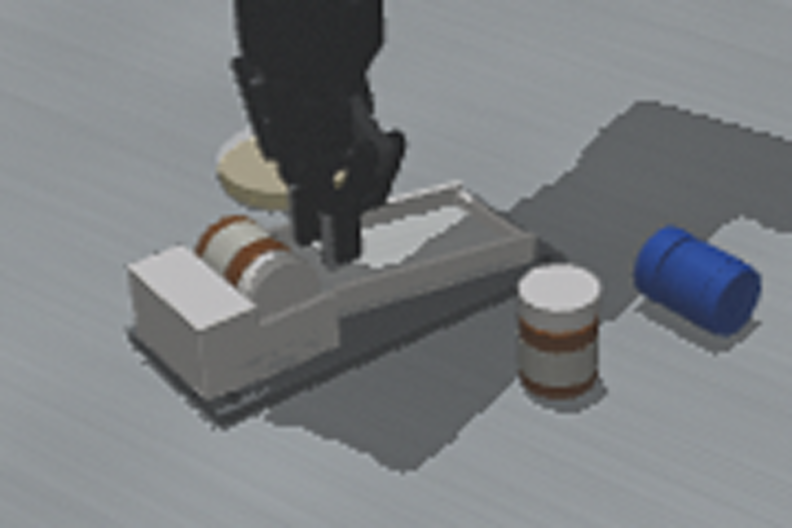

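The jar has rolled into the hollow at the predicted seat pixel. I'll back the fingers off and lift away, then check.

Request:
carry_out:
  increments:
    - [[-0.03,0.009,0,0,24],[-0.08,0.024,0.02,0,24],[-0.15,0.045,0.1,0,24],[-0.25,0.07,0.25,0,24],[-0.4,0.1,0.45,0,24],[-0.6,0.1,0.65,0,24],[-0.8,0.1,0.85,0,24],[-0.8,0.1,0.85,0,24]]

```text
time_s: 11.1
tcp_pos: [449.2, 62.1, 187.2]
tcp_rot: [0.452, 3.102, 0.003]
contact_force: [0.8, 0.5, -0.4]
gripper_width: 24.0
```

```bash
python3 - <<'E'
from h import *
from workcell import readout
s=readout.state(); print(s["time_s"],s["tcp_pos"],s["contact_force"])
q=np.load("q.npy")
a=eyes.camera("scene")[140:260,150:330,::-1]; cal=eyes.calibration("wrist"); w=eyes.camera("wrist")[:,:,::-1]; t=eyes.camera("top")[140:280,240:430,::-1]
a=cv2.resize(a,None,fx=4.4,fy=4.4,interpolation=2); cv2.imwrite("pics/s9.png",a); cv2.imwrite("pics/w9.png",w); cv2.imwrite("pics/t9.png",cv2.resize(t,None,fx=4.2,fy=4.2,interpolation=2))
print("wrist pred",proj("wrist",T(q,[(70,0,48),(70,0,70),(70,30,48),(70,-30,48),(93,38,58),(93,-38,58)]),cal))
E
```

```text
11.1 [449.20355784  62.0928665  187.23777875] [ 0.75847395  0.5009094  -0.36607545]
wrist pred [[295.96517717 355.06753965]
 [297.19990071 369.41421481]
 [321.14422409 355.02874008]
 [270.77093087 355.10636264]
 [328.24974652 377.19378459]
 [263.96261805 377.30993323]]
```

View pics/s9.png

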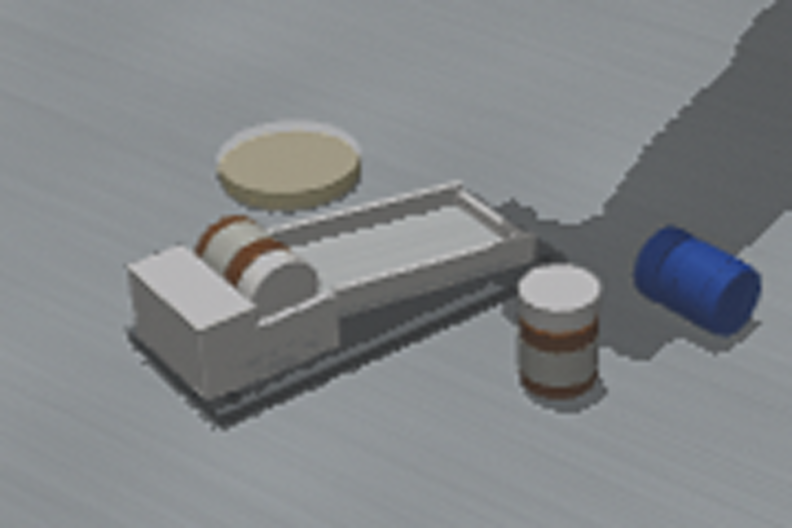

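View pics/w9.png

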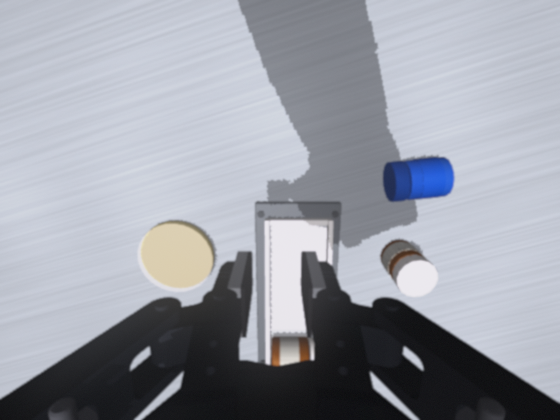

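View pics/t9.png

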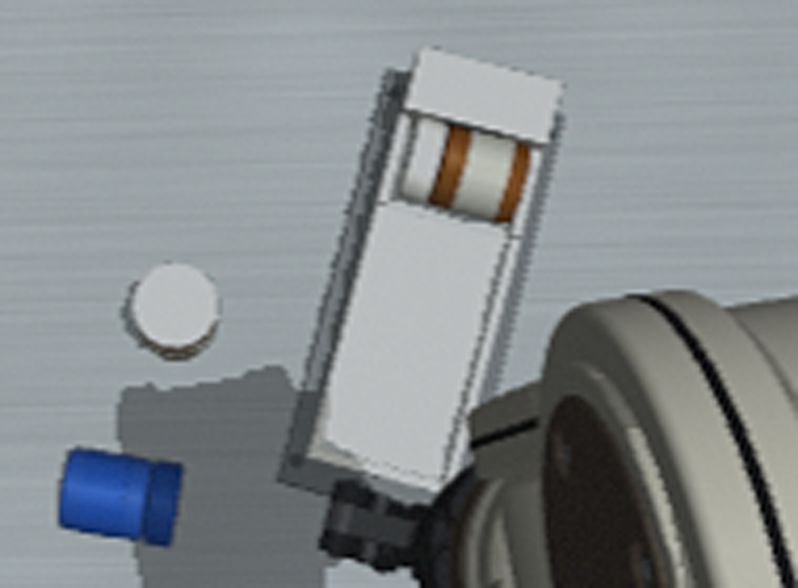

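The jar lies square in the hollow right against the end stop, at (470,172) in the top crop and (257,268) in the scene crop. The spare jar, dish and blue cylinder are where they were, and the gripper is clear of everything. I'm handing the job in.

```bash
python3 - <<'E'
from workcell import ticket
print(ticket.sign_off())
E
```

```text
the job is handed in; nothing more can be done
None
```

The jar is in the hollow against the end stop and stayed there after I drew the arm away. I pushed it up the gutter with two half-closed fingertips at about 40 mm/s and slowed to about 16–20 mm/s at the crest. From there it rolled down into the hollow by itself. The job took about 11 s, and every contact force I read was under 2 N.

- **Final check:** the scene and top views after retreat show the jar square in the hollow. In the scene view its end was within about 1–2 pixels of the predicted seat position. I did not push it against the stop or measure the last gap, which the ramp's geometry limits to about 2 mm.
- **Bystanders:** the spare jar and dish look unmoved. The rack was outside my last crops, and the arm never went near it.
- **Disagreement found:** both cameras showed the fingertips about 31 mm above the reported TCP. Lowering the TCP to z = 0 without touching anything confirmed it, and I set the push height to allow for it.
- **Smaller mismatch:** fits of the ramp's position from the top and scene cameras differed by about 4 mm, which did not affect the push.

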